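# Demagnetise a mould insert

## Robot

A 6-joint arm with a two-finger parallel gripper is mounted at the origin on the work surface. World frame = base frame: x ahead of the robot, y to its left, z up, the work surface at z = 0. Lengths are in m, angles in rad, forces in N, time in s.
With the tool pointing down it reaches from about 0.15 to 0.775 m from the base axis. Payload 6.1 kg.
Tool frame: the origin (TCP) lies midway between the tips of the shut fingers; the grasp point (between the pads) lies 19 mm behind it; z points along the fingers, y is the direction in which the jaws open and shut (so a half turn about z gives the same grasp; the last joint's range is limited). The gripper opens to 85 mm and grips with 20 to 120 N. Pads are 22 mm wide; open, the fingers measure 114 mm over their backs; the gripper's body (76 mm by 85 mm) begins 54 mm behind the grasp point. The pads swing forward as they close: fully open they stand 13 mm farther back than shut.
Start: joints at [1.155, 0.126, -0.04, 1.405, 0, 1.571], TCP at [0.212, 0.48, 0.231] pointing down, gripper open.
Joint ranges: [-2.72, 2.72], [-0.95, 1.95], [-1.27, 1.35], [-1.78, 2.02], [-1.46, 1.47], [-3.14, 3.14]. Speed limits (rad/s): [2.39, 2.39, 3.01, 3.14, 3.14, 3.14].

## Interface

Orientations are given as a 3x3 rotation matrix whose columns are the frame's x, y, z axes.
In Python, from station import telemetry, vision, env gives the robot as it stands. The module is installed in compiled form; this text tells all that it offers.
- The arm moves only by the shell command python3 -m pendant 'ROWS' [OPENING] [FORCE]. ROWS is JSON, a list of rows, each an object with "delta_pos": the shift along the world's x, y, z in mm, a list of three; "dr": the turn, a rotation vector about the world's x, y, z in rad, a list of three. In form: [{"delta_pos": [tx, ty, tz], "dr": [ax, ay, az]}, ...]. A call has 1 to 8 rows; each row is the pose to reach, as a shift and turn from the pose measured when the call began; what a row does not reach only later rows make up. A row lasts 1/10 s, in which the tool goes at most 50 mm and 8.59 degrees, less where a joint would pass 70% of its speed; a pose out of reach is approached as far as the arm can. A call with a gripper value outside its range is refused whole. OPENING is the finger opening in mm, from 0 to 85.4, set as the call begins (- or left out, the last holds). The fingers move at their own pace and stop on an object; FORCE is the grip in N (left out, the last holds). Time passes only in rows, so rows that repeat a pose let the fingers close. It gives the time, the measured TCP pose, the force and the opening at its end, in the units of the state.
- telemetry.get_state(): the state, without advancing time (a new reading comes with each control period).
- vision.snapshot(name): name is "scene" or "top" or "wrist"; returns (picture, depth): 400x640x3 uint8, red, green, blue; 400x640 float32, m along the optical axis (not along the pixel's ray), 0 where there is no reading.
- vision.camera_params(name): a dict with "fov_y" (degrees; the focal length in pixels is half the picture's height over the tangent of half this angle, whatever the lens; pixels are square), "cx", "cy" (the principal point, pixels), "rvec" (rotation vector, rad) and "tvec" (3), from world to camera coordinates, as OpenCV has them. Camera axes: x right, y down, z forward; pixel columns grow to the right and rows downward; lengths in m; the calibration is good to about 2 mm. A picture is of the moment at which its call begins: read the wrist's pose just before it. camera_params takes no time and is no camera call; for the wrist camera it gives the pose at the moment of the call.
- env.sign_off(): hands the job in, once; it reports no verdict.
The state is a dict: "clock": time; "joint_positions": joint angles; "qvel": joint speeds; "effort": joint torques, N m; "ee_pos": TCP position; "ee_rot": TCP orientation; "contact_force": force on the tool from outside, world axes, zero at the start; "torque": the same for the moment, N m; "opening": finger opening in m.
Only numpy, scipy, OpenCV 4.12 (cv2) and the standard library are available. Lean on these libraries where they do the work, as an engineer would, in place of code of your own. Each camera call takes 0.05 s, during which the arm holds its last target.

## Task

Free the block-headed mould insert of its magnetism. First take the black-gripped interlock plug from its parking block and push it fully home, upright, in the round socket on top of the demagnetiser, and let go of it; then lift the block-headed insert out of the rack, pass its blade straight down through the demagnetiser's narrow slot until about half of the blade's length is below the top, and finish while holding it there, still and upright, its head well clear of the top and not pressed hard against the slot. Leave the other two inserts in the rack as they are.

Things in the scene. Friction and masses are not known exactly. Their poses are not given: they have to be found in the camera images.
- plug_grip (a point): Interlock plug: steel pin 8 mm diameter, 30 mm long, tip tapered over 3 mm, under a black round grip 18 mm diameter, 50 mm tall; about 50 g. Starts upright, pin in the hole of the parking block, the grip's shoulder on the block. This point is the grip's centre, 25 mm above its shoulder, 55 mm above the pin's tip; z up along the plug.
- plug_tip (a point): The lower end of the plug's pin, on its axis, 55 mm below the centre of the grip.
- socket (a point): Round socket in the demagnetiser's flat top: centre of its mouth, level with the top. Upright hole 10 mm diameter, 2 mm chamfer, through the 20 mm thick top into the hollow box. The plug is home when its grip's shoulder sits on the top, its tip then 30 mm below this point. Axes as the demagnetiser's.
- slot (a point): Narrow slot in the demagnetiser's top: centre of its mouth, level with the top. 10 mm wide along x, 32 mm long along y, 2 mm chamfer at the mouth, straight down through the 20 mm thick top; below it is empty, the floor 77 mm below the mouth. Axes as the demagnetiser's: z up, x across the slot, y along it.
- insert_root (a point): Block-headed steel insert, 0.25 to 0.5 kg: blade 8 mm thick (x), 30 mm wide (y), 60 mm long, under a head block 16 mm (x) by 42 mm (y) by 50 mm tall. It starts hanging upright in any of the rack's slots, the head's underside on the rack. This point is the head block's centre, 25 mm above its underside, 85 mm above the blade's tip; z up.
- insert_tip (a point): The centre of the lower end of the insert's blade, 85 mm below the centre of its head block.
- disc_insert: Another insert in the rack, not to be disturbed: same blade, head a flat disc 36 mm in diameter and 12 mm tall. Origin at its blade's lower end, 60 mm below the rack's top.
- stud_insert: Another insert in the rack, not to be disturbed: same blade, head a disc 36 mm in diameter and 8 mm tall with a stud 16 mm in diameter and 14 mm tall on it. Origin at its blade's lower end, 60 mm below the rack's top.
- demag: Demagnetiser: grey hollow box fixed to the table, 150 mm (x) by 190 mm (y), 80 mm tall, with the slot 45 mm to -y and the socket 55 mm to +y of its middle. Origin at the centre of its underside, z up.
- stand: Parking block of the plug: aluminium, fixed, 60 x 60 mm, 40 mm tall, with an upright hole in its middle. Origin at the centre of its underside.
- rack: Open aluminium rack, fixed, 55 mm (x) by 250 mm (y), 75 mm tall: a 10 mm plate on two end legs with three slots, each 10 mm (x) by 32 mm (y), in a row along y 72 mm apart. Three inserts hang in it; two have low round heads. Origin at the centre of its underside.
Mind the look-alikes: they are no part of the job. Of the things shaped like the part that bears insert_root, the bare steel one is meant.

How it is judged:
On the way, in this order (a step that is already met when the one before it is completed fails the run):
1. the plug is fully home in the socket, upright and let go (horizontal distance between plug_tip and socket below 0.004 m and z of plug_tip in the frame of socket below -0.027 m and angle between plug_grip's own z axis and vertical below 0.1 rad and contact force between the fingers and plug below 0.1 N), for 0.2 s.
2. the block-headed insert is lifted out of the rack in the gripper (height (world z) of insert_tip above 0.077 m and contact force between the fingers and insert above 1 N), for 0.1 s.
At the end, for the whole second after the job is handed in: Plug in the socket: tip within 4 mm of its axis, at least 27 mm deep, upright within 0.1 rad. Insert held by the fingers, still (20 mm/s) and upright within 0.1 rad, blade tip within 4 mm of the slot's centre, 18 to 42 mm below the top, under 12 N on the demagnetiser (horizontal distance between plug_tip and socket below 0.004 m and z of plug_tip in the frame of socket below -0.027 m and angle between each of plug_grip, insert_root's own z axis and vertical below 0.1 rad and horizontal distance between insert_tip and slot below 0.004 m and z of insert_tip in the frame of slot between -0.042 and -0.018 m and contact force between the fingers and insert above 1 N and contact force between insert and demag below 12 N and linear speed of insert below 0.02 m/s); the arm keeps its last pose, push and grip.
It fails at once if another insert is moved by more than 20 mm or tipped (distance of any of disc_insert, stud_insert from where it was at the start of the episode above 0.02 m or angle between any of disc_insert, stud_insert's own z axis and vertical above 0.3 rad).
It also fails if it takes over 72 s, if anything falls off the work surface, if the arm or the gripper's body presses on something with over 40 N, if the wrist force passes 120 N, or if a joint passes its speed limit or range.

## Working session

There is one attempt and no reset: what is moved stays moved. The work goes in short steps, Python scripts to look and compute and a shell command to move; the robot and the scene stay as the last step left them, time stands still between calls to the robot, and variables do not carry over. Pictures are saved under pics/ and viewed, and the job is handed in when it is done.

```bash
mkdir -p pics; cat > h.py <<'E'
import numpy as np, cv2
from station import telemetry, vision, env
def snap(n,f):
    p=vision.camera_params(n); im,d=vision.snapshot(n)
    cv2.imwrite(f'pics/{f}.png',im[:,:,::-1]); np.savez(f'pics/{f}.npz',im=im,d=d,fov=p['fov_y'],cx=p['cx'],cy=p['cy'],r=np.array(p['rvec'],float),t=np.array(p['tvec'],float)); 
    print(telemetry.get_state()['clock'])
class V:
    def __init__(s,f):
        z=np.load(f'pics/{f}.npz'); s.im=z['im'];s.d=z['d'];s.f=200/np.tan(np.radians(float(z['fov']))/2);s.cx=float(z['cx']);s.cy=float(z['cy'])
        s.R=cv2.Rodrigues(z['r'].reshape(3))[0];s.t=z['t'].reshape(3)
    def cloud(s):
        v,u=np.mgrid[0:400,0:640]; d=s.d
        P=np.stack([(u-s.cx)/s.f*d,(v-s.cy)/s.f*d,d],-1); W=(P-s.t)@s.R; W[d==0]=np.nan; return W
    def atz(s,u,v,z):
        r=np.array([(u-s.cx)/s.f,(v-s.cy)/s.f,1])@s.R; c=-s.R.T@s.t; return c+r*(z-c[2])/r[2]
    def proj(s,p):
        q=s.R@np.array(p)+s.t; return q[0]/q[2]*s.f+s.cx,q[1]/q[2]*s.f+s.cy
def crop(f,x0,y0,x1,y1,k,o):
    im=cv2.imread(f'pics/{f}.png')[y0:y1,x0:x1]; cv2.imwrite(f'pics/{o}.png',cv2.resize(im,None,fx=k,fy=k,interpolation=cv2.INTER_NEAREST))
E
python3 - <<'E'
from h import *
s=telemetry.get_state();print(s)
for n in('scene','top','wrist'): snap(n,n+'0'); print(n,vision.camera_params(n))
E
```

```text
{'clock': 0.0, 'joint_positions': array([ 1.15497889e+00,  1.26392009e-01, -4.06142899e-02,  1.40539234e+00,
       -4.63939286e-06,  1.57078305e+00]), 'qvel': array([-1.44074176e-03,  3.01289174e-04, -8.85334006e-05,  4.06100032e-04,
       -4.56031600e-04, -1.64545340e-04]), 'effort': array([ 3.71148926e-04, -4.35920155e+01,  3.52919376e+01,  1.74908596e-02,
        6.90492834e-05,  1.41267043e-05]), 'ee_pos': array([0.21190443, 0.47989047, 0.23051929]), 'ee_rot': array([[-9.14791799e-01,  4.03925179e-01, -6.42991285e-04],
       [ 4.03925691e-01,  9.14790622e-01, -1.46764930e-03],
       [-4.61810930e-06, -1.60231424e-03, -9.99998716e-01]]), 'contact_force': array([0.21284225, 0.7750873 , 0.53125625]), 'torque': array([-0.06150027,  0.02115048,  0.02486927]), 'opening': 0.08553638810667591}
0.05
scene {'fov_y': 52.831963605340036, 'cx': 317.2112683096259, 'cy': 196.90118827977707, 'rvec': array([ 2.07018991,  1.34752835, -0.51499289]), 'tvec': array([-0.24063797, -0.28070457,  1.15551189])}
0.1
top {'fov_y': 50.685516809951125, 'cx': 320.9821079533446, 'cy': 199.36045428309183, 'rvec': array([ 2.1539536 , -2.14711607,  0.18824233]), 'tvec': array([0.02955093, 0.55568048, 0.95286274])}
0.15
wrist {'fov_y': 62.88835632266888, 'cx': 321.7460804234842, 'cy': 201.57987079264834, 'rvec': array([-2.41711863, -1.57546947, -0.23132672]), 'tvec': array([-0.52494364, -0.03702095,  0.37895638])}
```

View pics/top0.png

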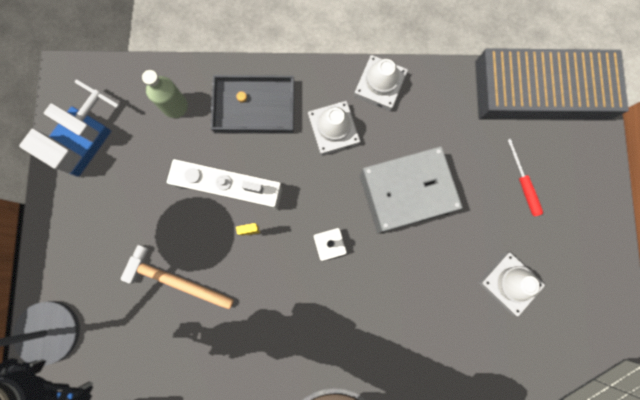

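View pics/scene0.png

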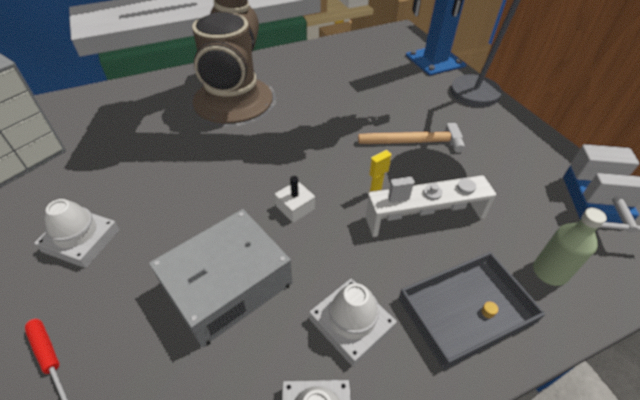

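View pics/wrist0.png

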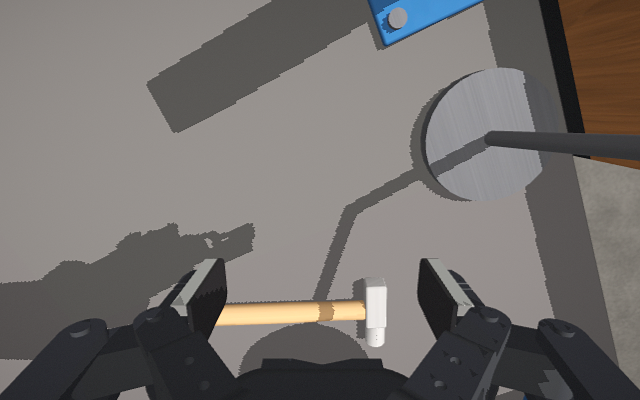

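```bash
python3 - <<'E'
from h import *
crop('top0',155,135,475,270,2.5,'c1')
v=V('top0');W=v.cloud()
for n,(u,w) in dict(disc=(192,176),stud=(224,182),block=(252,187),plug=(331,243),stand=(340,235),demag=(410,200),soc=(389,194),slot=(429,183),yellow=(247,229)).items(): print(n,W[w,u].round(4))
def rect(lo,hi,x0,y0,x1,y1):
    m=np.zeros((400,640),bool); m[y0:y1,x0:x1]=1; m&=(W[...,2]>lo)&(W[...,2]<hi)
    p=W[m][:,:2].astype(np.float32); r=cv2.minAreaRect(p); print(len(p),r,W[m][:,2].mean())
rect(.07,.09,350,140,475,240)
rect(.065,.082,160,150,290,215)
rect(.03,.045,305,220,350,265)
rect(.11,.14,235,170,275,200)
rect(.085,.12,305,220,350,265)
rect(.02,.3,230,215,262,240)
E
```

```text
disc [0.6003 0.3229 0.0886]
stud [0.5852 0.2488 0.0972]
block [0.5693 0.1824 0.1242]
plug [0.4508 0.01   0.0895]
stand [ 0.4747 -0.0158  0.0018]
demag [ 0.549  -0.1703  0.0817]
soc [ 0.5661 -0.1265  0.0613]
slot [ 0.6042 -0.2376  0.0025]
yellow [0.4796 0.1931 0.1078]
5304 ((0.578122615814209, -0.1748793125152588), (0.1505877673625946, 0.1917022317647934), 16.140432357788086) 0.07964437577284597
2117 ((0.5881804823875427, 0.2567483186721802), (0.2509928047657013, 0.05576781928539276), 77.66008758544922) 0.07471156801395579
603 ((0.4507841467857361, 0.012519262731075287), (0.05967354401946068, 0.05983586609363556), 16.21710777282715) 0.03971573004813524
163 ((0.5727745890617371, 0.18568068742752075), (0.0415092296898365, 0.0164817962795496), 77.59737396240234) 0.12363079454857728
50 ((0.4507931172847748, 0.012175269424915314), (0.015590421855449677, 0.01578347012400627), 44.59370040893555) 0.08953721422689043
199 ((0.48055270314216614, 0.1957709789276123), (0.016274597495794296, 0.04255910590291023), 10.84546947479248) 0.10158324177440019
```

View pics/c1.png

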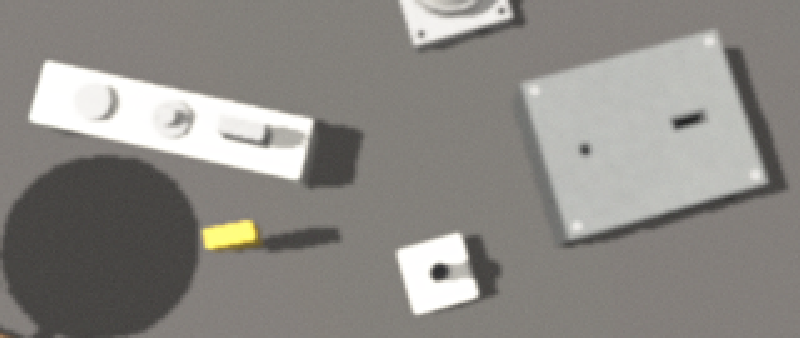

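The top view shows the rack inserts at (192,176), (224,182) and the bare steel block at (252,187). The yellow decoy is at (247,229), the plug at (331,243), the socket at (389,194) and the slot at (429,183). Next I move above the plug with the tool y yaw at about 16°.

```bash
python3 -m pendant '[{"delta_pos":[20,-40,0],"dr":[0,0,-0.07]},{"delta_pos":[40,-80,0],"dr":[0,0,-0.15]},{"delta_pos":[60,-120,0],"dr":[0,0,-0.22]},{"delta_pos":[80,-160,0],"dr":[0,0,-0.3]},{"delta_pos":[100,-200,0],"dr":[0,0,-0.37]},{"delta_pos":[120,-240,0],"dr":[0,0,-0.44]},{"delta_pos":[140,-280,0],"dr":[0,0,-0.52]},{"delta_pos":[150,-300,0],"dr":[0,0,-0.56]}]' 50 40
python3 - <<'E'
from h import *
v=V('top0')
for n,(u,w) in dict(soc=(389,194.5),slot=(430,183)).items(): print(n,v.atz(u,w,.08).round(4))
a=np.radians(16.14);c=np.array([.5781,-.1749]);y=np.array([-np.sin(a),np.cos(a)]);print(c+.055*y,c-.045*y)
s=telemetry.get_state();print(s['ee_pos'],np.degrees(np.arctan2(*s['ee_rot'][[1,0],1])))
E
```

```text
clock: 0.95
ee_pos: [0.3625, 0.1774, 0.2307]
ee_rot: [[-0.556, 0.831, -0.001], [0.831, 0.556, -0.001], [-0.001, -0.001, -1.0]]
contact_force: [-0.5, 0.8, -0.2]
opening: 0.0501
soc [ 0.5617 -0.123   0.08  ]
slot [ 0.589 -0.218  0.08 ]
[ 0.56281081 -0.12206781] [ 0.59060934 -0.21812634]
[0.36254689 0.17736231 0.23065346] 33.798176770992484
```

```bash
python3 -m pendant '[{"delta_pos":[20,-40,0],"dr":[0,0,-0.08]},{"delta_pos":[45,-80,-10],"dr":[0,0,-0.15]},{"delta_pos":[66,-120,-20],"dr":[0,0,-0.23]},{"delta_pos":[82,-150,-30],"dr":[0,0,-0.29]},{"delta_pos":[88,-165,-40],"dr":[0,0,-0.308]},{"delta_pos":[88,-165,-40],"dr":[0,0,-0.308]}]' 
python3 - <<'E'
from h import *
snap('wrist','w1')
s=telemetry.get_state();print(s['ee_pos'],np.degrees(np.arctan2(*s['ee_rot'][[1,0],1])))
v=V('w1');print(v.proj([.4508,.0122,.09]),v.proj([.4508,.0122,.04]),v.proj(s['ee_pos']))
W=v.cloud();m=(W[...,2]>.083)&(W[...,2]<.096)&(np.hypot(W[...,0]-.45,W[...,1]-.01)<.03);p=W[m];print(len(p),p.min(0),p.max(0),(p.min(0)+p.max(0))/2, cv2.minEnclosingCircle(p[:,:2].astype(np.float32)))
E
```

```text
clock: 1.55
ee_pos: [0.4503, 0.0105, 0.1889]
ee_rot: [[-0.275, 0.962, -0.004], [0.962, 0.275, -0.001], [-0.0, -0.004, -1.0]]
contact_force: [0.4, -0.5, -0.1]
opening: 0.0499
1.6
[0.45008753 0.01160023 0.18979502] 16.035281389886595
(np.float64(323.6079775040775), np.float64(201.94963682220254)) (np.float64(323.57753316964795), np.float64(186.02763878657566)) (np.float64(321.9449170278776), np.float64(263.6038164166605))
416 [0.44217946 0.00326637 0.08317135] [0.45944498 0.02046274 0.09143017] [0.45081222 0.01186456 0.08730076] ((0.4508681297302246, 0.011798553168773651), 0.009038854390382767)
```

View pics/w1.png

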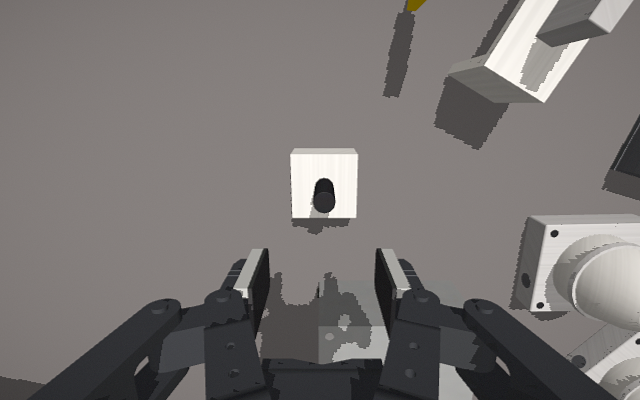

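The wrist view shows the plug grip at (324,200) on its block, lined up between the fingers. Both cameras agree to about 0.5 mm, so I descend.

```bash
python3 -m pendant '[{"delta_pos":[1,0,-30],"dr":[0,0,0]},{"delta_pos":[1,0,-65],"dr":[0,0,0]},{"delta_pos":[1,0,-95],"dr":[0,0,0]},{"delta_pos":[1,0,-120],"dr":[0,0,0]},{"delta_pos":[1,0,-135],"dr":[0,0,0]},{"delta_pos":[1,0,-139],"dr":[0,0,0]},{"delta_pos":[1,0,-139],"dr":[0,0,0]}]'
python3 -m pendant '[{"delta_pos":[0,0,0],"dr":[0,0,0]},{"delta_pos":[0,0,0],"dr":[0,0,0]},{"delta_pos":[0,0,0],"dr":[0,0,0]},{"delta_pos":[0,0,0],"dr":[0,0,0]},{"delta_pos":[0,0,0],"dr":[0,0,0]},{"delta_pos":[0,0,0],"dr":[0,0,0]}]' 0 40
```

```text
clock: 2.3
ee_pos: [0.4508, 0.0124, 0.051]
ee_rot: [[-0.278, 0.961, -0.004], [0.961, 0.278, -0.001], [0.0, -0.004, -1.0]]
contact_force: [-0.5, 0.7, 0.7]
opening: 0.0504
clock: 2.9
ee_pos: [0.4516, 0.0126, 0.0522]
ee_rot: [[-0.278, 0.961, -0.002], [0.961, 0.278, 0.0], [0.001, -0.002, -1.0]]
contact_force: [-0.1, 1.0, 6.6]
opening: 0.0171
```

```bash
python3 -m pendant '[{"delta_pos":[0,0,10],"dr":[0,0,0]},{"delta_pos":[0,0,30],"dr":[0,0,0]},{"delta_pos":[0,0,60],"dr":[0,0,0]},{"delta_pos":[0,0,90],"dr":[0,0,0]},{"delta_pos":[0,0,110],"dr":[0,0,0]},{"delta_pos":[0,0,110],"dr":[0,0,0]}]'
python3 - <<'E'
from h import *
snap('wrist','w2');snap('scene','s2')
crop('s2',220,80,420,230,4,'s2c')
E
```

```text
clock: 3.5
ee_pos: [0.4534, 0.0126, 0.1658]
ee_rot: [[-0.278, 0.961, 0.004], [0.961, 0.278, 0.0], [-0.001, 0.004, -1.0]]
contact_force: [0.7, 0.2, 0.3]
opening: 0.0172
3.55
3.6
```

View pics/w2.png

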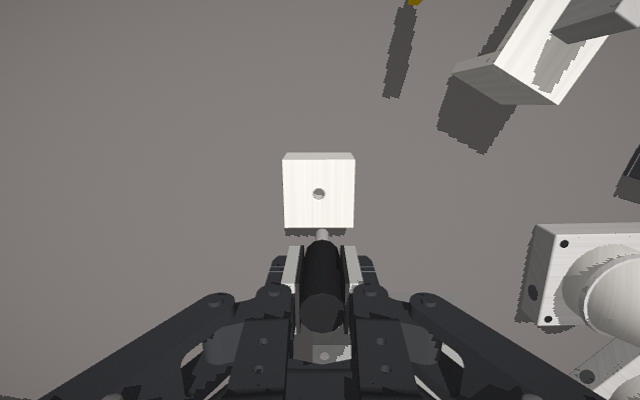

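View pics/s2c.png

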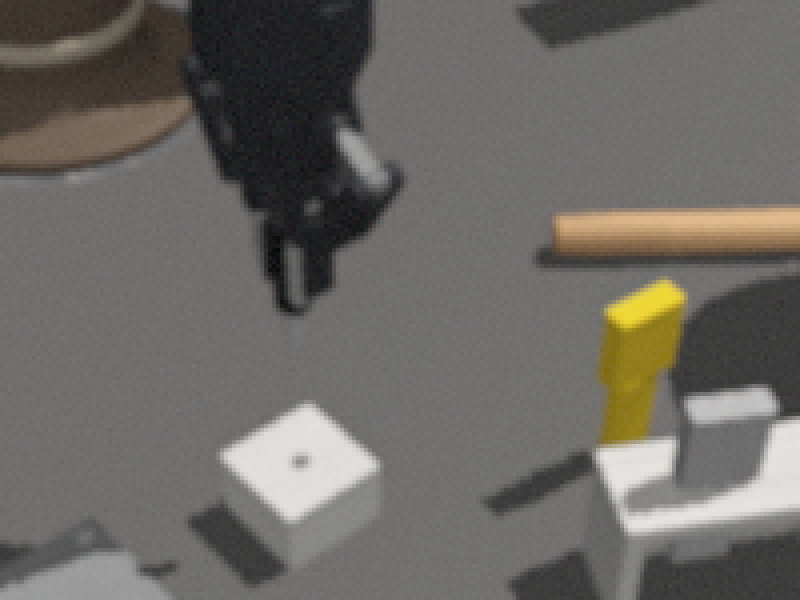

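The plug is upright in the gripper, with the pin tip at about (321,235). I carry it over the socket.

```bash
python3 -m pendant '[{"delta_pos":[20,-25,0],"dr":[0,0,0]},{"delta_pos":[50,-61,0],"dr":[0,0,0]},{"delta_pos":[80,-98,0],"dr":[0,0,0]},{"delta_pos":[100,-122,0],"dr":[0,0,0]},{"delta_pos":[110,-134,0],"dr":[0,0,0]},{"delta_pos":[110,-134,0],"dr":[0,0,0]},{"delta_pos":[110,-134,0],"dr":[0,0,0]}]'
python3 - <<'E'
from h import *
s=telemetry.get_state();print(s['ee_pos'],s['ee_rot'])
snap('wrist','w3')
crop('w3',240,130,400,250,5,'w3c')
v=V('w3');W=v.cloud()
for z in(.08,): print(v.proj([.5628,-.1221,z]))
for q in [(320,u) for u in range(220,330,6)]: print(q,W[q[1],q[0]].round(4))
E
```

```text
clock: 4.3
ee_pos: [0.5608, -0.1209, 0.1615]
ee_rot: [[-0.277, 0.961, -0.003], [0.961, 0.277, 0.001], [0.002, -0.003, -1.0]]
contact_force: [0.3, -0.4, -1.8]
opening: 0.017
[ 0.5608081  -0.1209296   0.16147852] [[-2.77423373e-01  9.60742841e-01 -3.07662934e-03]
 [ 9.60746227e-01  2.77427240e-01  9.02276466e-04]
 [ 1.72039644e-03 -2.70554745e-03 -9.99994860e-01]]
4.35
(np.float64(324.29398889817924), np.float64(213.3622078690718))
(320, 220) [ 0.5614 -0.1284  0.0785]
(320, 226) [ 0.5627 -0.133   0.0781]
(320, 232) [ 0.5588 -0.1179  0.1283]
(320, 238) [ 0.5589 -0.118   0.1366]
(320, 244) [ 0.5579 -0.1138  0.1543]
(320, 250) [ 0.5579 -0.1136  0.1616]
(320, 256) [ 0.5578 -0.1132  0.1689]
(320, 262) [ 0.5579 -0.1132  0.1745]
(320, 268) [ 0.558  -0.1134  0.1796]
(320, 274) [ 0.5581 -0.1138  0.1839]
(320, 280) [ 0.558  -0.1133  0.1895]
(320, 286) [ 0.5581 -0.1134  0.1937]
(320, 292) [ 0.5581 -0.1132  0.1981]
(320, 298) [ 0.5587 -0.1155  0.1983]
(320, 304) [ 0.5593 -0.1177  0.1988]
(320, 310) [ 0.5601 -0.1203  0.1985]
(320, 316) [ 0.5607 -0.1225  0.199 ]
(320, 322) [ 0.5616 -0.1254  0.1985]
(320, 328) [ 0.5624 -0.1282  0.1982]
```

View pics/w3c.png

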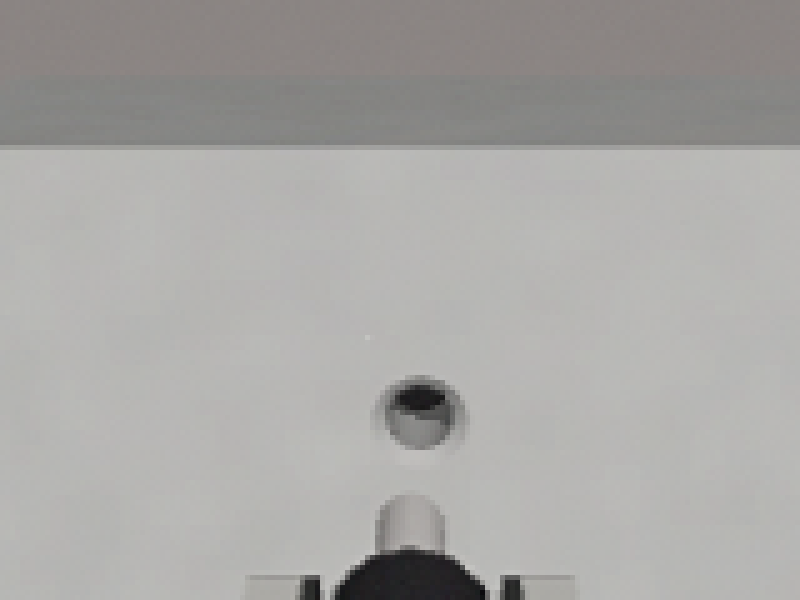

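```bash
cat > fit.py <<'E'
from h import *
from scipy.optimize import least_squares
def axis(W,z0,z1,r,c0,rad):
    m=(W[...,2]>z0)&(W[...,2]<z1)&(np.hypot(W[...,0]-c0[0],W[...,1]-c0[1])<rad); p=W[m][:,:2]
    s=least_squares(lambda c:np.hypot(*(p-c).T)-r,c0,loss='soft_l1',f_scale=.0005); return s.x,len(p),np.sqrt(np.mean(s.fun**2))
E
python3 - <<'E'
from fit import *
W=V('w3').cloud();c=(.5605,-.1215)
print(axis(W,.157,.170,.009,c,.0105),axis(W,.172,.185,.009,c,.0105),axis(W,.128,.136,.004,c,.006))
m=(W[...,2]>.196)&(W[...,2]<.202)&(np.hypot(W[...,0]-c[0],W[...,1]-c[1])<.015);p=W[m];print(cv2.minEnclosingCircle(p[:,:2].astype(np.float32)))
m=(W[...,2]>.1)&(np.hypot(W[...,0]-c[0],W[...,1]-c[1])<.008);print(W[m][:,2].min())
E
```

```text
(array([ 0.56097238, -0.12193626]), 438, np.float64(0.00030691620408747453)) (array([ 0.56103429, -0.12192433]), 597, np.float64(0.000359279387571627)) (array([ 0.56076198, -0.12179826]), 74, np.float64(0.00019941908680740528))
((0.5603357553482056, -0.12099519371986389), 0.014703221619129181)
0.1205759819519192
```

```bash
python3 -m pendant '[{"delta_pos":[2,0,-5],"dr":[0,0,0]},{"delta_pos":[2,0,-15],"dr":[0,0,0]},{"delta_pos":[2,0,-25],"dr":[0,0,0]},{"delta_pos":[2,0,-32],"dr":[0,0,0]},{"delta_pos":[2,0,-32],"dr":[0,0,0]},{"delta_pos":[2,0,-32],"dr":[0,0,0]}]'
python3 - <<'E'
from fit import *
s=telemetry.get_state();print(s['ee_pos'])
snap('wrist','w4')
crop('w4',240,150,400,270,5,'w4c')
W=V('w4').cloud();c=(.5628,-.1221);print(V('w4').proj([c[0],c[1],.08]))
print(axis(W,.127,.138,.009,c,.0105),axis(W,.140,.153,.009,c,.0105))
E
```

```text
clock: 4.95
ee_pos: [0.5625, -0.1205, 0.1297]
ee_rot: [[-0.278, 0.961, -0.003], [0.961, 0.278, 0.001], [0.002, -0.003, -1.0]]
contact_force: [0.2, -0.5, 0.0]
opening: 0.0169
[ 0.56254268 -0.12050121  0.12966799]
5.0
(np.float64(321.6194461717316), np.float64(229.6019945807193))
(array([ 0.56277131, -0.12149434]), 361, np.float64(0.0002597208246824565)) (array([ 0.56281817, -0.12153249]), 591, np.float64(0.0002950745962516182))
```

View pics/w4c.png

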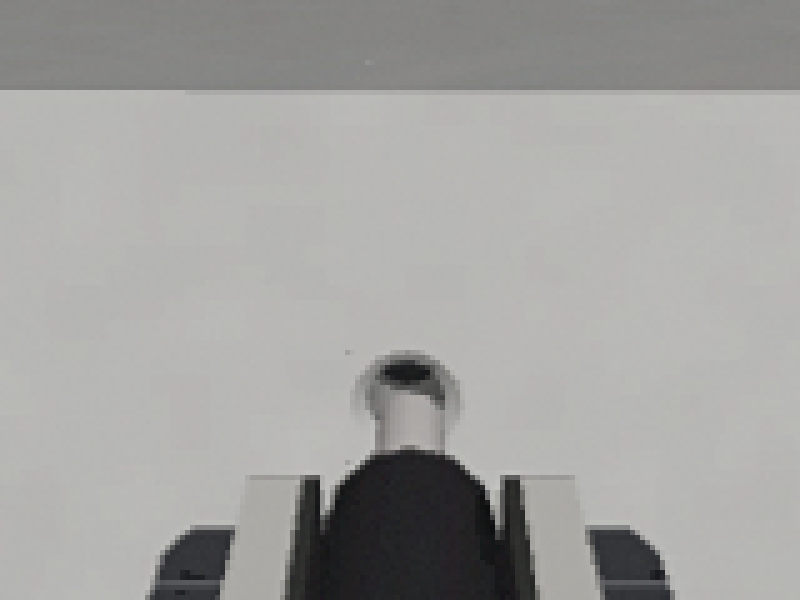

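The pin at (322,233) is over the hole at (321,227), aligned to about 0.6 mm. I insert it.

```bash
python3 -m pendant '[{"delta_pos":[0,-0.5,-8],"dr":[0,0,0]},{"delta_pos":[0,-0.5,-16],"dr":[0,0,0]},{"delta_pos":[0,-0.5,-24],"dr":[0,0,0]},{"delta_pos":[0,-0.5,-30],"dr":[0,0,0]},{"delta_pos":[0,-0.5,-34],"dr":[0,0,0]},{"delta_pos":[0,-0.5,-37],"dr":[0,0,0]},{"delta_pos":[0,-0.5,-39],"dr":[0,0,0]},{"delta_pos":[0,-0.5,-39],"dr":[0,0,0]}]'
```

```text
clock: 5.8
ee_pos: [0.5627, -0.1212, 0.0923]
ee_rot: [[-0.278, 0.961, -0.002], [0.961, 0.278, 0.0], [0.001, -0.001, -1.0]]
contact_force: [-3.6, -1.3, 6.5]
opening: 0.0169
```

```bash
python3 -m pendant '[{"delta_pos":[0,0,0],"dr":[0,0,0]},{"delta_pos":[0,0,0],"dr":[0,0,0]},{"delta_pos":[0,0,0],"dr":[0,0,0]},{"delta_pos":[0,0,0],"dr":[0,0,0]},{"delta_pos":[0,0,0],"dr":[0,0,0]}]' 50 40
python3 -m pendant '[{"delta_pos":[0,0,20],"dr":[0,0,0]},{"delta_pos":[0,0,55],"dr":[0,0,0]},{"delta_pos":[0,0,90],"dr":[0,0,0]},{"delta_pos":[0,0,110],"dr":[0,0,0]},{"delta_pos":[0,0,115],"dr":[0,0,0]},{"delta_pos":[0,0,115],"dr":[0,0,0]}]'
python3 - <<'E'
from fit import *
s=telemetry.get_state();print(s['ee_pos'])
snap('wrist','w5')
W=V('w5').cloud();c=(.5628,-.1221)
print(axis(W,.087,.105,.009,c,.0105),axis(W,.105,.127,.009,c,.0105))
m=(W[...,2]>.12)&(W[...,2]<.16)&(np.hypot(W[...,0]-c[0],W[...,1]-c[1])<.012);p=W[m];print(np.median(p[:,2]),cv2.minEnclosingCircle(p[:,:2].astype(np.float32)))
E
```

```text
clock: 6.3
ee_pos: [0.5627, -0.1211, 0.0921]
ee_rot: [[-0.278, 0.961, -0.002], [0.961, 0.278, 0.0], [0.001, -0.002, -1.0]]
contact_force: [0.6, 0.4, -0.3]
opening: 0.05
clock: 6.9
ee_pos: [0.5631, -0.1212, 0.2073]
ee_rot: [[-0.278, 0.961, -0.001], [0.961, 0.278, 0.0], [0.0, -0.001, -1.0]]
contact_force: [-0.9, 1.1, -0.3]
opening: 0.0499
[ 0.56307987 -0.12121483  0.20731018]
6.95
(array([ 0.5627329, -0.12224  ]), 118, np.float64(0.0001676242432748027)) (array([ 0.56274416, -0.12222337]), 183, np.float64(0.0001852708774682704))
0.12906741706317973 ((0.562568187713623, -0.12175735831260681), 0.009050434455275536)
```

View pics/w5.png

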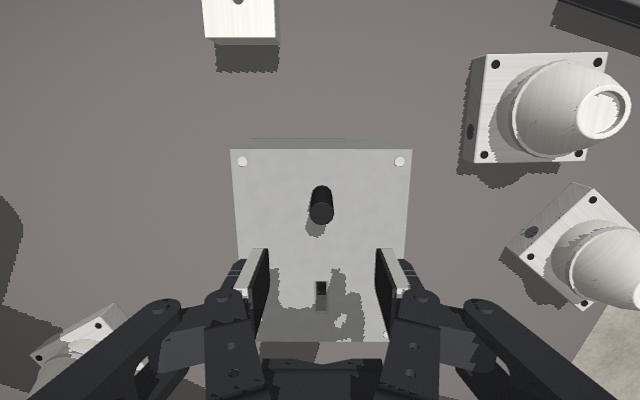

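The plug at (321,205) stands home and upright: its axis is within 0.2 mm of the socket and its top is at z 0.129. Next is the insert.

```bash
python3 -m pendant '[{"delta_pos":[0,30,3],"dr":[0,0,-0.06]},{"delta_pos":[2,70,6],"dr":[0,0,-0.12]},{"delta_pos":[4,110,10],"dr":[0,0,-0.18]},{"delta_pos":[6,150,10],"dr":[0,0,-0.24]},{"delta_pos":[7,190,10],"dr":[0,0,-0.31]},{"delta_pos":[8,230,10],"dr":[0,0,-0.37]},{"delta_pos":[9,265,10],"dr":[0,0,-0.43]},{"delta_pos":[10,290,10],"dr":[0,0,-0.48]}]'
python3 -m pendant '[{"delta_pos":[0,12,0],"dr":[0,0,-0.02]},{"delta_pos":[0,12,0],"dr":[0,0,-0.02]},{"delta_pos":[0,12,0],"dr":[0,0,-0.02]}]'
python3 - <<'E'
from fit import *
s=telemetry.get_state();print(s['ee_pos'],np.degrees(np.arctan2(*s['ee_rot'][[1,0],1])))
snap('wrist','w6')
W=V('w6').cloud()
m=(W[...,2]>.119)&(W[...,2]<.13)&(np.hypot(W[...,0]-.5728,W[...,1]-.186)<.035);p=W[m];print(len(p),cv2.minAreaRect(p[:,:2].astype(np.float32)),np.median(p[:,2]))
E
```

```text
clock: 7.75
ee_pos: [0.5716, 0.171, 0.2138]
ee_rot: [[0.198, 0.98, -0.005], [0.98, -0.198, 0.001], [-0.0, -0.005, -1.0]]
contact_force: [-0.1, -0.4, 0.4]
opening: 0.05
clock: 8.05
ee_pos: [0.571, 0.1827, 0.2122]
ee_rot: [[0.216, 0.976, -0.008], [0.976, -0.216, -0.0], [-0.002, -0.007, -1.0]]
contact_force: [-0.6, -0.0, -0.0]
opening: 0.0502
[0.57097406 0.18266371 0.21220523] -12.480627726432706
8.1
1209 ((0.5735118985176086, 0.18593862652778625), (0.04181811586022377, 0.015753712505102158), 77.26730346679688) 0.1241845000646842
```

View pics/w6.png

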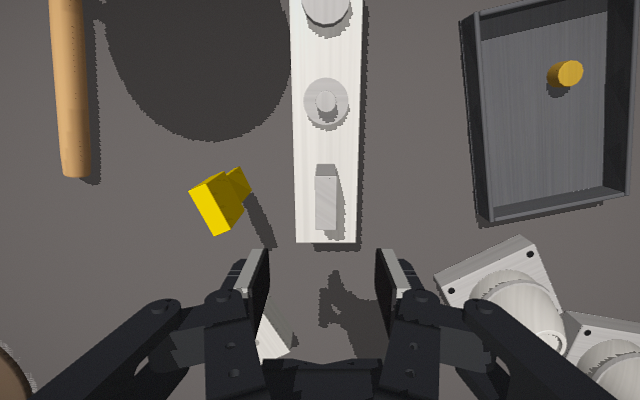

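The block insert's head is at (326,202) in the rack, lined up with the jaws. The yellow decoy at (220,205) is clear of the fingers.

```bash
python3 -m pendant '[{"delta_pos":[2,3,-25],"dr":[0,-0.006,0]},{"delta_pos":[2,3,-60],"dr":[0,-0.006,0]},{"delta_pos":[2,3,-90],"dr":[0,-0.006,0]},{"delta_pos":[2,3,-112],"dr":[0,-0.006,0]},{"delta_pos":[2,3,-124],"dr":[0,-0.006,0]},{"delta_pos":[2,3,-129],"dr":[0,-0.006,0]},{"delta_pos":[2,3,-129],"dr":[0,-0.006,0]}]'
python3 -m pendant '[{"delta_pos":[0,0,0],"dr":[0,0,0]},{"delta_pos":[0,0,0],"dr":[0,0,0]},{"delta_pos":[0,0,0],"dr":[0,0,0]},{"delta_pos":[0,0,0],"dr":[0,0,0]},{"delta_pos":[0,0,0],"dr":[0,0,0]},{"delta_pos":[0,0,0],"dr":[0,0,0]}]' 0 70
```

```text
clock: 8.8
ee_pos: [0.5733, 0.1847, 0.0838]
ee_rot: [[0.218, 0.976, -0.001], [0.976, -0.218, 0.0], [-0.0, -0.001, -1.0]]
contact_force: [-0.1, -0.6, -0.0]
opening: 0.0503
clock: 9.4
ee_pos: [0.574, 0.185, 0.0852]
ee_rot: [[0.218, 0.976, 0.001], [0.976, -0.218, 0.001], [0.001, 0.001, -1.0]]
contact_force: [-1.2, -0.4, 5.0]
opening: 0.0152
```

```bash
python3 -m pendant '[{"delta_pos":[0,0,10],"dr":[0,0,0]},{"delta_pos":[0,0,25],"dr":[0,0,0]},{"delta_pos":[0,0,45],"dr":[0,0,0]},{"delta_pos":[0,0,65],"dr":[0,0,0]},{"delta_pos":[0,0,85],"dr":[0,0,0]},{"delta_pos":[0,0,105],"dr":[0,0,0]},{"delta_pos":[0,0,110],"dr":[0,0,0]},{"delta_pos":[0,0,110],"dr":[0,0,0]}]'
python3 - <<'E'
from fit import *
s=telemetry.get_state();print(s['ee_pos'],np.degrees(np.arctan2(*s['ee_rot'][[1,0],1])))
snap('wrist','w7');snap('scene','s7');crop('s7',300,60,500,210,4,'s7c')
E
```

```text
clock: 10.2
ee_pos: [0.5743, 0.1851, 0.1958]
ee_rot: [[0.217, 0.976, 0.002], [0.976, -0.217, 0.001], [0.002, 0.002, -1.0]]
contact_force: [-0.4, -0.2, -4.4]
opening: 0.0156
[0.57427097 0.18510427 0.19575505] -12.55831642399474
10.25
10.3
```

View pics/w7.png

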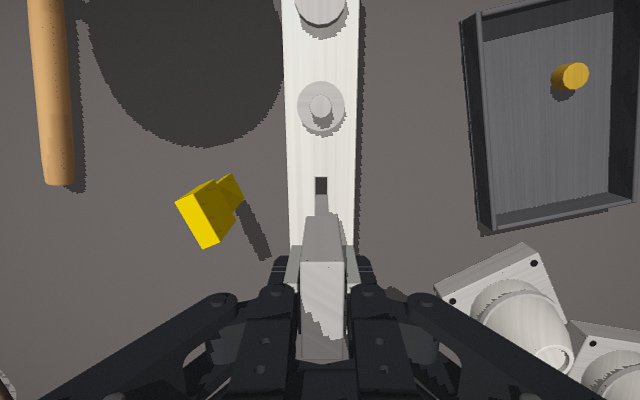

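View pics/s7c.png

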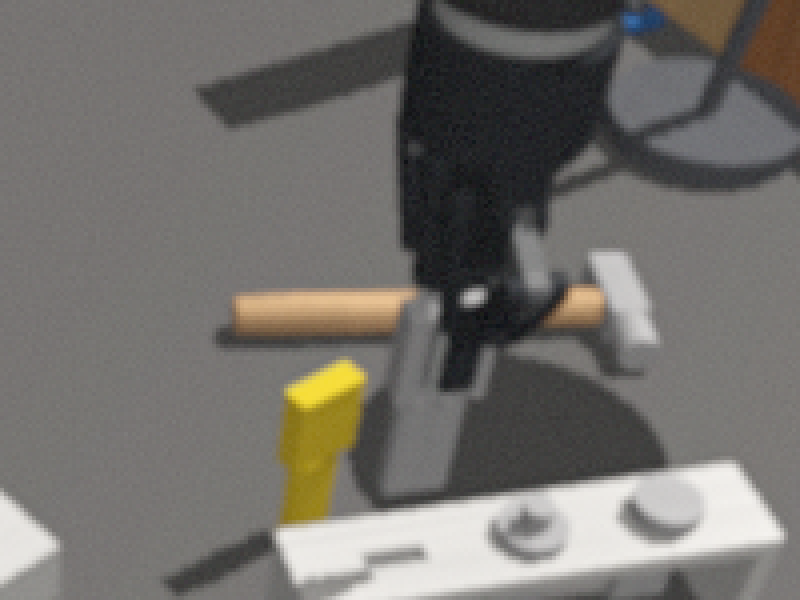

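The insert is held upright and the neighbours are undisturbed. I carry it raised, so it clears the plug.

```bash
python3 -m pendant '[{"delta_pos":[0,-20,15],"dr":[0,0,0.03]},{"delta_pos":[2,-50,30],"dr":[0,0,0.06]},{"delta_pos":[3,-85,40],"dr":[0,0,0.10]},{"delta_pos":[5,-120,42],"dr":[0,0,0.15]},{"delta_pos":[6,-155,42],"dr":[0,0,0.2]},{"delta_pos":[8,-190,42],"dr":[0,0,0.25]},{"delta_pos":[9,-225,42],"dr":[0,0,0.3]},{"delta_pos":[10,-250,42],"dr":[0,0,0.33]}]'
python3 - <<'E'
from fit import *
s=telemetry.get_state();print(s['ee_pos'],np.degrees(np.arctan2(*s['ee_rot'][[1,0],1])))
E
```

```text
clock: 11.1
ee_pos: [0.5828, -0.0672, 0.2344]
ee_rot: [[-0.111, 0.994, -0.003], [0.994, 0.111, -0.0], [0.0, -0.003, -1.0]]
contact_force: [0.4, -0.1, -4.0]
opening: 0.0154
[ 0.58277951 -0.0672367   0.23438251] 6.3660706290190054
```

```bash
python3 -m pendant '[{"delta_pos":[2,-30,2],"dr":[0,0,0.04]},{"delta_pos":[4,-65,2],"dr":[0,0,0.08]},{"delta_pos":[6,-100,2],"dr":[0,0,0.12]},{"delta_pos":[7,-130,2],"dr":[0,0,0.15]},{"delta_pos":[8,-148,2],"dr":[0,0,0.17]},{"delta_pos":[8,-151,2],"dr":[0,0,0.17]},{"delta_pos":[8,-151,2],"dr":[0,0,0.17]},{"delta_pos":[8,-151,2],"dr":[0,0,0.17]}]'
cat > meas.py <<'E'
import sys
from fit import *
n=sys.argv[1]
s=telemetry.get_state();print(s['ee_pos'],np.degrees(np.arctan2(*s['ee_rot'][[1,0],1])),s['ee_rot'][:,2])
snap('wrist',n);v=V(n)
print('slot px',v.proj([.5906,-.2181,.08]))
W=v.cloud();y=s['ee_pos']
a=np.radians(16.14);X=np.array([np.cos(a),np.sin(a)]);Y=np.array([-np.sin(a),np.cos(a)])
L=np.stack([(W[...,:2]-np.array([.5906,-.2181]))@X*1e3,(W[...,:2]-np.array([.5906,-.2181]))@Y*1e3,W[...,2]*1e3],-1)
np.save('pics/L.npy',L)
for u in range(312,334,2): print(u,[tuple(L[w,u].round(1)) for w in range(200,270,12)])
E
python3 meas.py w8; python3 -c "
from h import *
crop('w8',240,130,400,250,5,'w8c')"
```

```text
clock: 11.9
ee_pos: [0.5906, -0.2174, 0.2357]
ee_rot: [[-0.278, 0.961, -0.004], [0.961, 0.278, 0.0], [0.001, -0.004, -1.0]]
contact_force: [-0.6, 0.3, -3.4]
opening: 0.0151
[ 0.59058309 -0.2173929   0.23571124] 16.128580516144755 [-4.07851456e-03  2.53995634e-04 -9.99991651e-01]
11.95
slot px (np.float64(322.2964166040136), np.float64(186.72205635415827))
312 [(np.float64(-9.9), np.float64(-13.7), np.float64(77.7)), (np.float64(-9.9), np.float64(-25.5), np.float64(78.5)), (np.float64(-4.2), np.float64(22.5), np.float64(238.0)), (np.float64(-3.8), np.float64(22.3), np.float64(251.7)), (np.float64(-3.4), np.float64(22.7), np.float64(264.1)), (np.float64(-3.1), np.float64(22.6), np.float64(273.9))]
314 [(np.float64(-7.9), np.float64(-13.3), np.float64(79.1)), (np.float64(-8.0), np.float64(-25.6), np.float64(78.3)), (np.float64(-3.3), np.float64(22.3), np.float64(237.5)), (np.float64(-3.0), np.float64(22.2), np.float64(251.3)), (np.float64(-2.6), np.float64(22.7), np.float64(264.2)), (np.float64(-2.4), np.float64(22.7), np.float64(274.0))]
316 [(np.float64(-3.7), np.float64(15.9), np.flo
[... 2338 characters left out ...]
p.float64(272.2))]
330 [(np.float64(7.3), np.float64(-13.4), np.float64(78.5)), (np.float64(7.4), np.float64(-25.2), np.float64(79.4)), (np.float64(4.0), np.float64(22.3), np.float64(237.5)), (np.float64(3.7), np.float64(21.8), np.float64(250.4)), (np.float64(3.5), np.float64(22.0), np.float64(262.6)), (np.float64(3.2), np.float64(22.6), np.float64(273.8))]
332 [(np.float64(9.2), np.float64(-13.2), np.float64(79.3)), (np.float64(9.3), np.float64(-25.2), np.float64(79.2)), (np.float64(4.9), np.float64(22.2), np.float64(237.3)), (np.float64(4.5), np.float64(22.2), np.float64(251.2)), (np.float64(4.2), np.float64(22.4), np.float64(263.6)), (np.float64(4.0), np.float64(22.3), np.float64(273.2))]
```

View pics/w8.png

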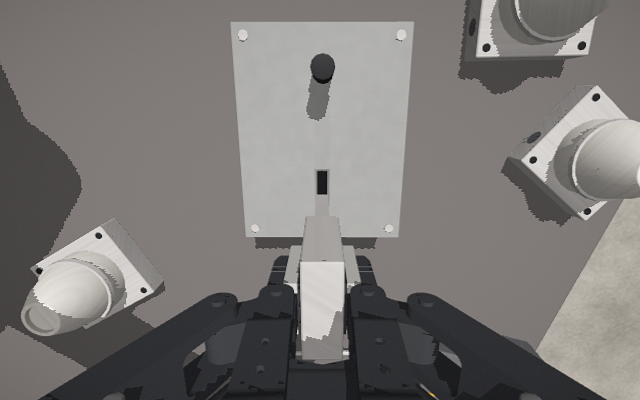

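View pics/w8c.png

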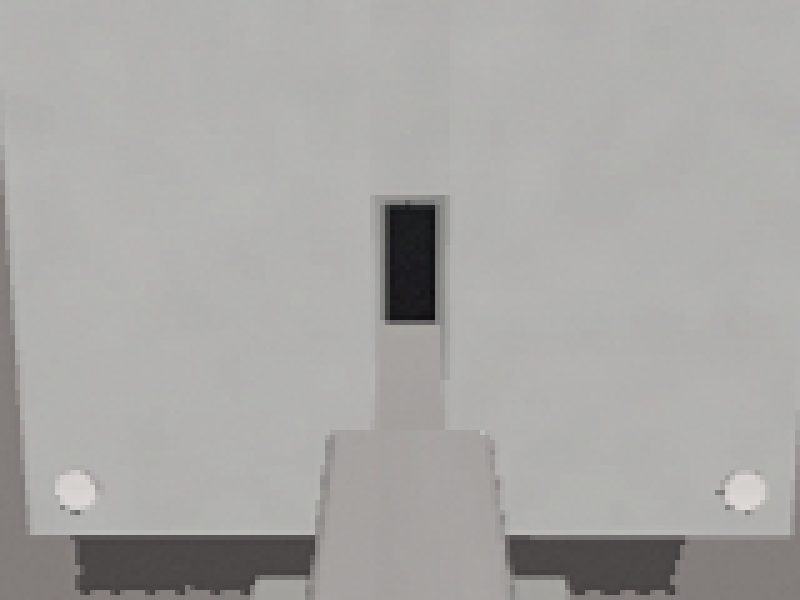

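```bash
cat > ed.py <<'E'
import sys
from h import *
v=V(sys.argv[1]);L=np.load('pics/L.npy');zt=float(sys.argv[2]) # blade tip z mm
def edge(lo,hi,yf):
    m=(L[...,2]>lo)&(L[...,2]<hi)&(abs(L[...,1]-yf)<1.5)&(abs(L[...,0])<12)
    o=[]
    for w in np.where(m.sum(1)>3)[0]:
        r=L[w][m[w]]; o.append([r[:,2].mean(),r[:,0].min(),r[:,0].max(),r[:,1].mean()])
    o=np.array(o); 
    if len(o): print('z %.0f-%.0f: xc %.2f width %.2f y %.2f'%(o[:,0].min(),o[:,0].max(),np.median(o[:,1:3].mean(1)),np.median(o[:,2]-o[:,1]),np.median(o[:,3])))
h=zt+60
y=float(sys.argv[3])
for a in (0,20,40): edge(zt+a,zt+a+18,y)
for a in (2,17,32): edge(h+a,h+a+14,y+6)
im=v.im.astype(int).sum(2)
a=np.radians(16.14)
for w in (175,180,185,190): print(w,im[w,310:336])
u=322
print('col',[(w,im[w,u]) for w in range(164,200)])
for w in (168,169,170,171,172): p=v.atz(322,w,.08);print(w,((p[:2]-[.5906,-.2181])@[-np.sin(a),np.cos(a)]*1e3).round(2))
E
python3 ed.py w8 166 16.2
```

```text
z 167-183: xc -0.40 width 7.39 y 16.40
z 187-203: xc -0.13 width 7.41 y 16.33
z 206-208: xc -0.09 width 7.16 y 16.40
z 228-242: xc 0.06 width 15.21 y 22.32
z 244-256: xc 0.15 width 15.42 y 22.28
z 258-272: xc 0.23 width 15.28 y 22.28
175 [533 534 536 539 498 468 380 186  76  88  90  87  86  91  91  84  55 352
 414 462 520 532 529 528 527 527]
180 [530 533 534 536 515 478 386 190  75  90  86  86  84  92  85  86  56 359
 417 488 526 528 526 526 527 528]
185 [533 535 534 539 523 485 392 195  73  81  92  82  90  87  89  81  59 375
 419 491 529 534 535 532 531 532]
190 [529 530 530 533 521 491 393 193  79  84  80  88  82  85  93  88  57 378
 421 490 526 531 531 535 533 538]
col [(164, np.int64(525)), (165, np.int64(524)), (166, np.int64(524)), (167, np.int64(523)), (168, np.int64(530)), (169, np.int64(438)), (170, np.int64(345)), (171, np.int64(119)), (172, np.int64(83)), (173, np.int64(87)), (174, np.int64(84)), (175, np.int64(86)), (176, np.int64(92)), (177, np.int64(97)), (178, np.int64(88)), (179, np.int64(95)), (180, np.int64(84)), (181, np.int64(95)), (182, np.int64(88)), (183, np.int64(84)), (184, np.int64(83)), (185, np.int64(90)), (186, np.int64(88)), (187, np.int64(93)), (188, np.int64(90)), (189, np.int64(86)), (190, np.int64(82)), (191, np.int64(77)), (192, np.int64(87)), (193, np.int64(68)), (194, np.int64(304)), (195, np.int64(498)), (196, np.int64(493)), (197, np.int64(490)), (198, np.int64(486)), (199, np.int64(488))]
168 17.79
169 16.85
170 15.91
171 14.98
172 14.04
```

The slot mouth is centred at about (322,182), with the blade ahead of it at (322,205). The blade needs a shift of about −1.7 mm along the slot plus a tiny tilt fix. I descend to just above the mouth and remeasure.

```bash
python3 -m pendant '[{"delta_pos":[0.3,-1.6,-8],"dr":[0,-0.006,0]},{"delta_pos":[0.3,-1.6,-25],"dr":[0,-0.006,0]},{"delta_pos":[0.3,-1.6,-42],"dr":[0,-0.006,0]},{"delta_pos":[0.3,-1.6,-57],"dr":[0,-0.006,0]},{"delta_pos":[0.3,-1.6,-67],"dr":[0,-0.006,0]},{"delta_pos":[0.3,-1.6,-72],"dr":[0,-0.006,0]},{"delta_pos":[0.3,-1.6,-72],"dr":[0,-0.006,0]},{"delta_pos":[0.3,-1.6,-72],"dr":[0,-0.006,0]}]'
python3 meas.py w9 | head -3; python3 ed.py w9 94 15|head -6; python3 -c "
from h import *
crop('w9',260,150,380,240,6,'w9c')"
```

```text
clock: 12.75
ee_pos: [0.5913, -0.2188, 0.1646]
ee_rot: [[-0.278, 0.96, 0.003], [0.96, 0.278, -0.0], [-0.001, 0.003, -1.0]]
contact_force: [-0.1, -0.7, -3.6]
opening: 0.0152
[ 0.59126723 -0.21875203  0.16462006] 16.1687064519498 [ 3.20823057e-03 -2.75087722e-04 -9.99994816e-01]
12.8
slot px (np.float64(320.81819794508914), np.float64(208.37962710225833))
z 96-111: xc 0.45 width 7.31 y 14.64
z 115-131: xc 0.41 width 7.37 y 14.73
z 135-137: xc 0.39 width 7.17 y 14.78
z 156-170: xc 0.34 width 15.20 y 20.78
z 172-184: xc 0.33 width 15.34 y 20.80
z 186-200: xc 0.32 width 15.34 y 20.82
```

View pics/w9c.png

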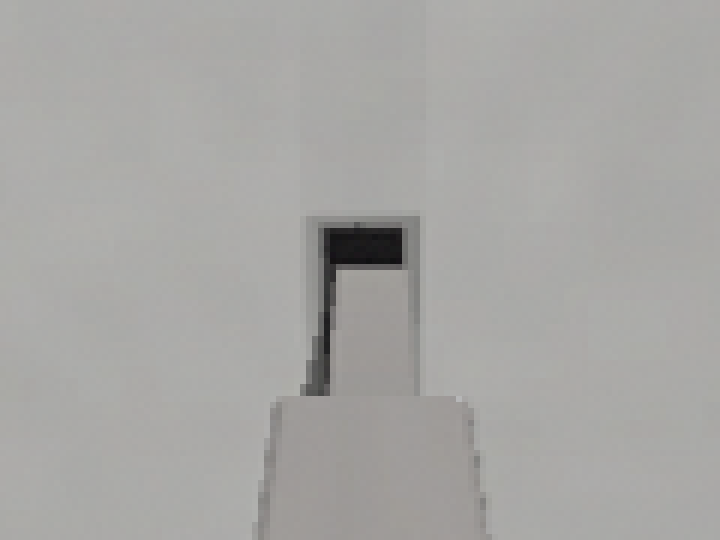

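```bash
python3 - <<'E'
from h import *
v=V('w9');a=np.radians(16.14);R=np.array([[np.cos(a),np.sin(a)],[-np.sin(a),np.cos(a)]])
for (u,w,z) in [(310.2,190,.08),(329.5,190,.08),(319.8,185.5,.08),(313.5,190,.078),(326.5,190,.078),(319.8,187.2,.078)]: print(u,w,R@(v.atz(u,w,z)[:2]-[.5906,-.2181])*1e3)
print(R.T@[-.8,0],R.T@[0,-1])
E
```

```text
310.2 190 [-7.59576048 13.84308227]
329.5 190 [ 6.21958284 13.84114601]
319.8 185.5 [-0.72030904 17.15993396]
313.5 190 [-5.28087858 13.30973531]
326.5 190 [ 4.10702581 13.30841957]
319.8 187.2 [-0.72902329 15.39500944]
[-0.76846825 -0.22238827] [ 0.27798534 -0.96058532]
```

Crop shows the blade at about (322,194) to the right of the slot centre (320,186). It needs roughly −1.05 mm across and −0.45 mm along the slot. I descend slowly and watch the force.

```bash
python3 -m pendant '[{"delta_pos":[-0.9,-0.7,-1],"dr":[0,0,0]},{"delta_pos":[-0.9,-0.7,-3],"dr":[0,0,0]},{"delta_pos":[-0.9,-0.7,-7],"dr":[0,0,0]},{"delta_pos":[-0.9,-0.7,-11],"dr":[0,0,0]},{"delta_pos":[-0.9,-0.7,-15],"dr":[0,0,0]},{"delta_pos":[-0.9,-0.7,-19],"dr":[0,0,0]},{"delta_pos":[-0.9,-0.7,-22],"dr":[0,0,0]},{"delta_pos":[-0.9,-0.7,-22],"dr":[0,0,0]}]'
python3 meas.py w10 | head -3; python3 ed.py w10 73 14.5|head -6; python3 -c "
from h import *
crop('w10',260,150,380,240,6,'w10c')"
```

```text
clock: 13.6
ee_pos: [0.5902, -0.2194, 0.1422]
ee_rot: [[-0.278, 0.96, 0.003], [0.96, 0.278, -0.0], [-0.001, 0.003, -1.0]]
contact_force: [-0.3, -0.0, -3.3]
opening: 0.0152
[ 0.59022529 -0.21944025  0.1421766 ] 16.16344346988131 [ 2.69269502e-03 -1.04475223e-04 -9.99996369e-01]
13.65
slot px (np.float64(322.70058517494857), np.float64(218.47102976817104))
z 78-90: xc 0.16 width 23.40 y 14.37
z 94-110: xc -0.83 width 7.38 y 14.38
z 114-114: xc -1.12 width 7.67 y 14.46
z 136-148: xc -0.89 width 15.28 y 20.44
z 151-163: xc -0.88 width 15.38 y 20.44
z 166-179: xc -0.92 width 15.35 y 20.44
```

View pics/w10c.png

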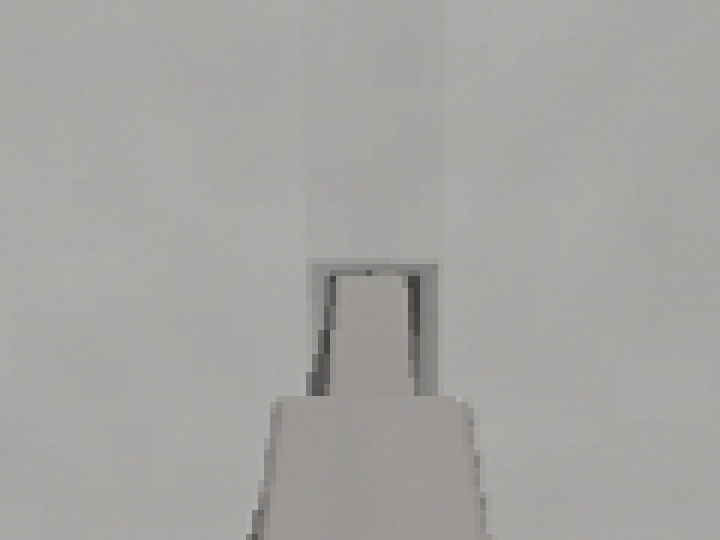

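The blade at (321,200) is inside the mouth with gaps on both sides and no contact force. I continue down.

```bash
python3 -m pendant '[{"delta_pos":[0.1,0,-4],"dr":[0,0,0]},{"delta_pos":[0.1,0,-9],"dr":[0,0,0]},{"delta_pos":[0.1,0,-14],"dr":[0,0,0]},{"delta_pos":[0.1,0,-19],"dr":[0,0,0]},{"delta_pos":[0.1,0,-22],"dr":[0,0,0]},{"delta_pos":[0.1,0,-22],"dr":[0,0,0]},{"delta_pos":[0.1,0,-22],"dr":[0,0,0]},{"delta_pos":[0.1,0,-22],"dr":[0,0,0]}]'
python3 meas.py w11 | head -3; python3 ed.py w11 51 14.5|head -6; python3 - <<'E'
from h import *
s=telemetry.get_state();print(s['contact_force'],s['torque'],s['qvel'])
snap('scene','s11');crop('s11',130,130,330,280,4,'s11c')
snap('top','t11')
W=V('w11').cloud();m=(W[...,2]>.12)&(W[...,2]<.135)&(np.hypot(W[...,0]-.5628,W[...,1]+.1221)<.02);print(cv2.minEnclosingCircle(W[m][:,:2].astype(np.float32)),np.median(W[m][:,2]))
E
```

```text
clock: 14.45
ee_pos: [0.5906, -0.2196, 0.1209]
ee_rot: [[-0.278, 0.96, 0.004], [0.96, 0.278, -0.0], [-0.001, 0.003, -1.0]]
contact_force: [-0.6, -0.8, -3.6]
opening: 0.0155
[ 0.59059531 -0.21956577  0.12085096] 16.164153067893686 [ 3.55099534e-03 -4.78502724e-04 -9.99993581e-01]
14.5
slot px (np.float64(322.21574663091394), np.float64(230.1959509170595))
z 77-88: xc -0.12 width 23.51 y 14.21
z 91-93: xc -0.58 width 6.87 y 14.25
z 113-126: xc -0.52 width 15.23 y 20.22
z 128-142: xc -0.55 width 15.36 y 20.23
z 143-157: xc -0.58 width 15.39 y 20.25
175 [485 483 483 484 483 484 482 484 481 484 482 484 482 482 480 483 482 482
[-1.07445259  1.0666951  -4.15273958] [-0.00600528 -0.00700125  0.02061242] [ 0.00069149 -0.00089393 -0.00015008  0.00127971 -0.00056252  0.00066901]
14.55
14.6
((0.5628225803375244, -0.12217254191637039), 0.009023865684866905) 0.12913432782506562
```

View pics/s11c.png

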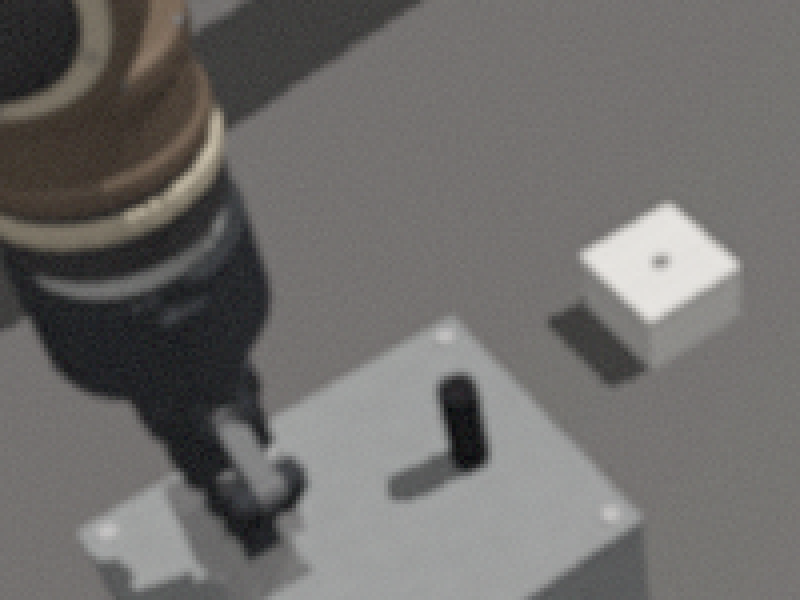

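View pics/w11.png

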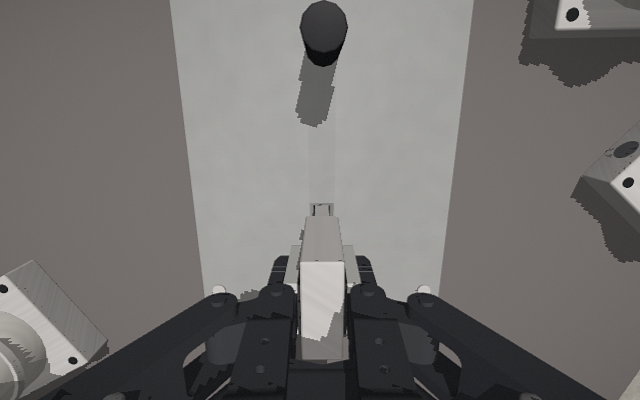

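View pics/t11.png

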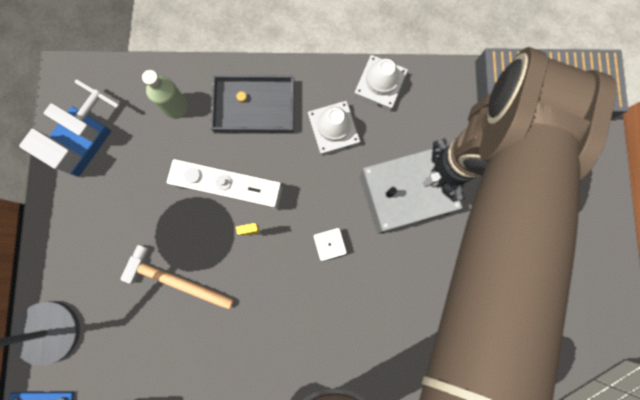

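All checks agree: the plug is home, the blade is about 29 mm deep, the head is clear, force is only the insert's weight, and the other inserts are untouched.

```bash
python3 -c "
from station import env;print(env.sign_off())"
```

```text
the job is handed in; nothing more can be done
None
```

I handed in the job at about 14.6 s of the 72 s allowed. No verdict was reported, so these are my own last checks.

- **Plug:** It is fully home in the socket and let go. Its axis was within about 0.2 mm of the socket, it stood upright, and its top was at z ≈ 0.129 m.
- **Insert:** The gripper is holding the bare steel block-headed insert in the slot.
    - **Depth:** The blade tip is about 29 mm below the top and the head about 31 mm clear of it.
    - **Alignment:** It is centred to well under 1 mm and tilted less than 0.01 rad. The camera estimates of the slot's centre differed by about 0.7 mm, so I used the wrist-camera close-up.
    - **Force and motion:** The wrist force was about 4 N, close to the insert's weight alone, and joint speeds were near zero.
- **Other inserts:** The disc and stud inserts looked unmoved in the final top view.

No check failed.

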